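# Scrape used test cassettes off the flat shovel into the discard tub

### The job

Three used test cassettes lie on the flat shovel and must go into the discard tub without being touched by hand. Carry the shovel level by its handle, put the loaded blade through the slot in the front of the tub, press it up against the front rim behind the cassettes and draw it straight out, keeping it pressed up all the way to its front edge so that the rim scrapes all three off into the tub. Then lay the empty shovel back flat on the pale bench pad, lengthwise as it lay with its whole blade on the pad, let go of it, and leave the other things on the bench where they are.

Things in the scene. Friction and masses are not known exactly. Their poses are not given: they have to be found in the camera images.
- shovel_grip (a point): Centre of the shovel's handle, where to grip it: level, flat sides 20 mm apart (along y), 18 mm high, free 25 mm either way along x. Axes as the shovel. 100 mm behind the blade's centre, 30 mm above the blade's underside, 42 mm behind the blade's upturned back, 157 mm behind its front edge.
- shovel: Flat hand shovel, 208 mm long, 0.15 kg. Dark steel blade 115 (x) x 112 (y) x 3 mm, no side walls; upturned back 16 mm high, 3 mm thick across its rear; grey handle behind and above. Origin: centre of the blade's underside; x to the front edge, z up. Starts flat on the pad, the cassettes on the blade, with a bare strip at least 28 mm long between them and the upturned back.
- shovel_edge (a point): Middle of the blade's front edge, on its upper face.
- used_cassette_1: One of three equal white used test cassettes, 66 x 18 x 5 mm, 15 g, lying side by side and lengthwise on the shovel's blade, held by friction only. Origin: centre of its underside, x along its length, z up.
- used_cassette_2: As used_cassette_1.
- used_cassette_3: As used_cassette_1.
- discard_tub: Open-topped stainless tub, heavy, stays put: 150 (x) x 164 (y) x 102 mm high, walls 4 mm, bails 17 mm out at its sides. Origin: centre of its underside; x from its front, which faces the robot, to its back. Front wall 60 mm high, a plate sloping down behind it; above it a slot from 60 to 88 mm above the bench, 156 mm wide; above that the front rim.
- tub_rim: The tub's front rim: stiff, straight, fixed steel bar 5 mm thick (x), 156 mm long (y), 14 mm high, over the slot. Origin: middle of its lower edge; axes as the tub. First touch by the blade can be felt; raising the handle some 3 mm more leans the blade on it with about 10 N, as the handle pivots a little in the grip, and another 3 mm while drawing out keeps it pressed.
- rim_edge (a point): Middle of the lower edge of the front rim, against which the blade is pressed: 88 mm above the bench, 72.5 mm before the tub's centre; axes as the tub, x into the tub.
- tub_floor (a point): Centre of the tub's inner floor, 6 mm above the bench.
- bench_pad: Pale flat bench pad, fixed, 260 mm long (x), 170 mm wide (y), 3 mm thick. Origin: centre of its underside, x along its length, roughly away from the robot.
- dropper_bottle: Bystander: dropper bottle 27 mm across, 82 mm high, standing on the bench. Origin: centre of its underside.
- roll_of_labels: Bystander: roll of labels 61 mm across, 25 mm high, lying flat. Origin: centre of its underside.
- steel_pen: Bystander: pen 118 mm long (its y), 11 mm across. Origin: centre of its underside.
- wind_timer: Bystander: round wind-up timer 68 mm across, 52 mm high. Origin: centre of its underside.
Mind the look-alikes: they are no part of the job. What is shaped like the used_cassette_1 but blue or turquoise is not meant.

How it is judged:
On the way, in this order (a step that is already met when the one before it is completed fails the run):
1. the blade is through the slot and pressed up against the front rim (more than 0.5 N), level, with all three cassettes on it and inside the tub, past the rim (contact force between shovel and tub_rim above 0.5 N and angle between shovel's own z axis and vertical below 0.2 rad and x of each of used_cassette_1, used_cassette_2, used_cassette_3 in the frame of rim_edge above 0.012 m and z of used_cassette_1 in the frame of shovel between 0 and 0.012 m and x of used_cassette_1 in the frame of shovel between -0.05 and 0.06 m and z of used_cassette_2 in the frame of shovel between 0 and 0.012 m and x of used_cassette_2 in the frame of shovel between -0.05 and 0.06 m and z of used_cassette_3 in the frame of shovel between 0 and 0.012 m and x of used_cassette_3 in the frame of shovel between -0.05 and 0.06 m), for 0.1 s.
2. the blade is drawn out to its front edge (less than 25 mm of it left inside the rim) still pressed against the rim (more than 0.5 N) (contact force between shovel and tub_rim above 0.5 N and x of shovel_edge in the frame of rim_edge between -0.004 and 0.025 m), for 0.04 s.
3. the shovel is out of the tub and all three cassettes lie inside the tub (x of shovel_edge in the frame of rim_edge below -0.004 m and x of used_cassette_1 in the frame of discard_tub between -0.073 and 0.073 m and y of used_cassette_1 in the frame of discard_tub between -0.08 and 0.08 m and z of used_cassette_1 in the frame of discard_tub between 0 and 0.058 m and x of used_cassette_2 in the frame of discard_tub between -0.073 and 0.073 m and y of used_cassette_2 in the frame of discard_tub between -0.08 and 0.08 m and z of used_cassette_2 in the frame of discard_tub between 0 and 0.058 m and x of used_cassette_3 in the frame of discard_tub between -0.073 and 0.073 m and y of used_cassette_3 in the frame of discard_tub between -0.08 and 0.08 m and z of used_cassette_3 in the frame of discard_tub between 0 and 0.058 m), for 0.2 s.
At the end, for the whole second after the job is handed in: All three cassettes lie at rest inside the tub, below its slot (origins under 58 mm); the shovel lies released, at rest and flat (0.06 rad) on the bench pad, its blade wholly on the pad and its underside within 3 mm of the pad's top (x of used_cassette_1 in the frame of discard_tub between -0.073 and 0.073 m and y of used_cassette_1 in the frame of discard_tub between -0.08 and 0.08 m and z of used_cassette_1 in the frame of discard_tub between 0 and 0.058 m and x of used_cassette_2 in the frame of discard_tub between -0.073 and 0.073 m and y of used_cassette_2 in the frame of discard_tub between -0.08 and 0.08 m and z of used_cassette_2 in the frame of discard_tub between 0 and 0.058 m and x of used_cassette_3 in the frame of discard_tub between -0.073 and 0.073 m and y of used_cassette_3 in the frame of discard_tub between -0.08 and 0.08 m and z of used_cassette_3 in the frame of discard_tub between 0 and 0.058 m and linear speed of each of used_cassette_1, used_cassette_2, used_cassette_3, shovel below 0.02 m/s and angle between shovel's own z axis and vertical below 0.06 rad and z of shovel in the frame of bench_pad between 0 and 0.006 m and x of shovel in the frame of bench_pad between -0.075 and 0.075 m and y of shovel in the frame of bench_pad between -0.03 and 0.03 m and x of shovel_edge in the frame of bench_pad between -0.13 and 0.13 m and angle between the x axis of shovel and the x axis of bench_pad, either way round below 0.3 rad); the robot touches nothing.
It fails at once if a cassette is touched by the gripper's fingers (contact force between the fingers and used_cassette_1 above 0.3 N or contact force between the fingers and used_cassette_2 above 0.3 N or contact force between the fingers and used_cassette_3 above 0.3 N).
It fails at once if the shovel is tipped by more than 0.4 rad from level (angle between shovel's own z axis and vertical above 0.4 rad).
It fails at once if a bystander is moved by more than 20 mm (distance of any of dropper_bottle, roll_of_labels, steel_pen, wind_timer from where it was at the start of the episode above 0.02 m).
It also fails if it takes over 67 s, if anything falls off the work surface, if the arm or the gripper's body presses on something with over 40 N, if the wrist force passes 120 N, or if a joint passes its speed limit or range.

### The arm

A 6-joint arm with a two-finger parallel gripper is mounted at the origin on a cart in front of the work surface, level with it; the furniture and walls round the work are solid. World frame = base frame: x ahead of the robot, y to its left, z up, the work surface at z = 0. Lengths are in m, angles in rad, forces in N, time in s.
With the tool pointing down it reaches from about 0.2 to 0.875 m from the base axis. Payload 3.4 kg.
Tool frame: the origin (TCP) lies at the very end of the fingers, on their centre line; the grasp point (between the pads) lies 19 mm behind it; z points along the fingers, y is the line along which they close (so a half turn about z gives the same grasp; the last joint's range is limited). The gripper opens to 94 mm and grips with 3 to 60 N. Pads are 16 mm wide; open, the fingers measure 119 mm over their backs; the gripper's body (75 mm by 177 mm) begins 78 mm behind the grasp point.
Start: joints at [1.12, 0.276, 1.505, -0, 1.361, -0.121], TCP at [0.186, 0.544, 0.205] pointing down, gripper open.
Joint ranges: [-2.89, 2.89], [-0.75, 2.08], [0.22, 2.7], [-1.18, 4.32], [0.11, 2.71], [-2.7, 2.7]. Speed limits (rad/s): [2.57, 2.57, 3.14, 3.14, 3.14, 3.14].

### API

Orientations are given as a unit quaternion [w, x, y, z].
In Python, from workcell import state, viewer, robot gives the robot as it stands. The module is installed in compiled form; this text tells all that it offers.
- The arm moves only by the shell command python3 -m pendant 'ROWS' [FORCE]. ROWS is a JSON object of lists of equal length, an entry for each row: "translation": the shift along the tool's x, y, z in cm, a list of three; "roll": the turn about the tool's z in rad; "fingers": the opening, from 0 (shut) to 1 (fully open). In form: {"translation": [[x, y, z], ...], "roll": [roll, ...], "fingers": [fingers, ...]}. A call has 1 to 20 rows; each row is the pose to reach, as a shift and turn from the pose commanded when the call began, along the tool's axes at that moment; what a row does not reach only later rows make up. A row lasts 1/12 s, in which the tool goes at most 41.7 mm and 7.16 degrees, less where a joint would pass 70% of its speed; a pose out of reach is approached as far as the arm can. A call with a gripper value outside its range is refused whole. The fingers move at their own pace and stop on an object; FORCE is the grip in N (left out, the last holds). Time passes only in rows, so rows that repeat a pose let the fingers close. It gives the time, the measured TCP pose, the force, the opening and the grip force at its end, in the units of the state.
- state(): the state, without advancing time (a new reading comes with each control period).
- viewer.grab_frame(name): name is "scene" or "top" or "wrist"; returns a dict with "color" (420x560x3 uint8, red, green, blue), "depth" (420x560 float32, m along the optical axis (not along the pixel's ray), 0 where there is no reading), "fx", "fy", "cx", "cy" (pixels), "rvec" (rotation vector, rad) and "tvec" (3), from world to camera coordinates, as OpenCV has them. Camera axes: x right, y down, z forward; pixel columns grow to the right and rows downward; lengths in m; the calibration is good to about 2 mm. A picture is of the moment at which its call begins.
- robot.finish_job(): hands the job in; it is judged then, once.
The state is a dict: "t": time; "joints": joint angles; "joint_vel": joint speeds; "tau": joint torques, N m; "position": TCP position; "tcp_rot": TCP orientation; "force": force on the tool from outside, world axes, zero at the start; "ft_torque": the same for the moment, N m; "grip_width": finger opening in m; "grip_force": force on a finger pad.
Only numpy, scipy, OpenCV 4.12 (cv2) and the standard library are available. Lean on these libraries where they do the work, as an engineer would, in place of code of your own. Each camera call takes 0.05 s, during which the arm holds its last target. There are 200 camera calls.

## Working session

There is one attempt and no reset: what is moved stays moved. The work goes in short steps, Python scripts to look and compute and a shell command to move; the robot and the scene stay as the last step left them, time stands still between calls to the robot, and variables do not carry over. Pictures are saved under pics/ and viewed, at most 12 in all, crops included, and the job is handed in when it is done.

```bash
mkdir -p pics
cat > h.py <<'E'
import numpy as np, cv2
from workcell import state, viewer, robot
def grab(name, tag=None):
    f=viewer.grab_frame(name)
    if tag: cv2.imwrite(f'pics/{tag}.png', f['color'][:,:,::-1])
    np.savez(f'{name}.npz', **f); return f
def load(name): return dict(np.load(f'{name}.npz'))
def world(f,u,v,z=None):
    R=cv2.Rodrigues(f['rvec'])[0]; t=np.array(f['tvec']).ravel()
    r=np.array([(u-f['cx'])/f['fx'],(v-f['cy'])/f['fy'],1.])
    if z is None: return R.T@(r*f['depth'][int(v),int(u)]-t)
    C=-R.T@t; d=R.T@r; return C+d*(z-C[2])/d[2]
E
python3 - <<'E'
from h import *
a=grab('scene','scene1');b=grab('top','top1')
cv2.imwrite('pics/both.png',np.hstack([cv2.resize(x['color'],(560,420)) for x in (a,)])[:,:,::-1])
print(state())
E
```

```text
{'t': 0.1, 'joints': array([ 1.11997505e+00,  2.76493582e-01,  1.50598364e+00,  6.87683682e-06,
        1.36068937e+00, -1.21004500e-01]), 'joint_vel': array([ 0.00113991, -0.00229904, -0.00329913,  0.00084963,  0.00116707,
        0.00248899]), 'tau': array([ 1.78070422e-03, -4.05457342e+01, -2.37780887e+01,  7.01817800e-02,
        2.99778418e-02, -3.52743541e-05]), 'position': array([0.18601138, 0.54355488, 0.20472213]), 'tcp_rot': array([-2.25177808e-04,  1.64162620e-01,  9.86432975e-01, -7.54075182e-04]), 'force': array([-0.28329364, -0.38265388,  0.29706603]), 'ft_torque': array([ 0.00224666, -0.00674111, -0.00166693]), 'grip_force': 0.0, 'grip_width': 0.094034078824843}
```

View pics/top1.png

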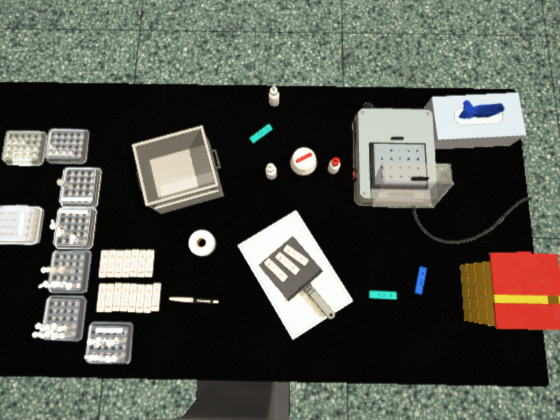

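View pics/scene1.png

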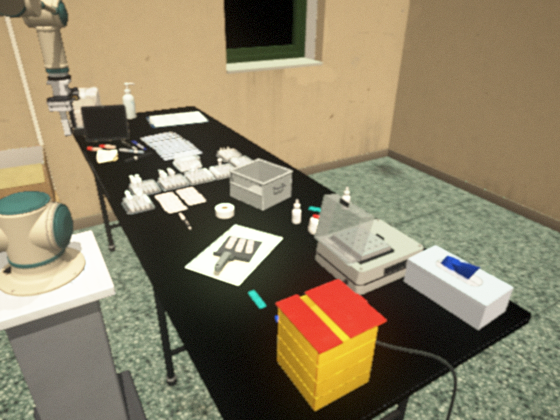

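The top view shows the shovel with three white cassettes at about (290,265), handle end at (330,315), on the pad. The tub is at (178,168), with its slot side probably at (180,205). Bystanders: label roll (202,242), pen (193,300), bottle (271,171) and timer (303,160). Look-alikes: turquoise cassettes (261,133) and (383,295), blue (420,280), and the white cassettes laid out on the left at (127,280). The white ones on the shovel are the ones I want.

Run:
```python
from h import *
f=load('top');c=f['color']
a=c[200:350,225:365];b=c[115:265,125:265]
cv2.imwrite('pics/crop1.png',np.hstack([cv2.resize(x,None,fx=2.85,fy=4*.7125,interpolation=cv2.INTER_CUBIC) for x in (b,a)])[:,:,::-1])
print(f['fx'],f['tvec'],f['rvec'])
for n,p in dict(tub=(178,168),handle=(317,298),hend=(331,317),bladec=(290,265),padL=(239,244),padT=(297,211),padR=(352,299),padB=(295,338),roll=(202,231),pen1=(170,299),pen2=(218,302),bottle=(271,168),timer=(303,160),tubFL=(142,211),tubFR=(222,193)).items(): print(n,world(f,*p).round(3))
```

```text
393.8803311599627 [-0.16499562  0.64091663  0.8609791 ] [ 2.12757677 -2.08976279  0.21526762]
tub [0.747 0.122 0.007]
handle [ 0.43  -0.232  0.043]
hend [ 0.388 -0.264  0.04 ]
bladec [ 0.506 -0.169  0.011]
padL [ 0.556 -0.042 -0.003]
padT [ 0.641 -0.185  0.001]
padR [ 0.428 -0.32  -0.001]
padB [ 0.336 -0.184  0.   ]
roll [0.583 0.046 0.026]
pen1 [0.42  0.116 0.008]
pen2 [0.415 0.002 0.006]
bottle [ 0.732 -0.119  0.067]
timer [ 0.762 -0.197  0.043]
tubFL [0.634 0.206 0.002]
tubFR [0.679 0.003 0.023]
```

View pics/crop1.png

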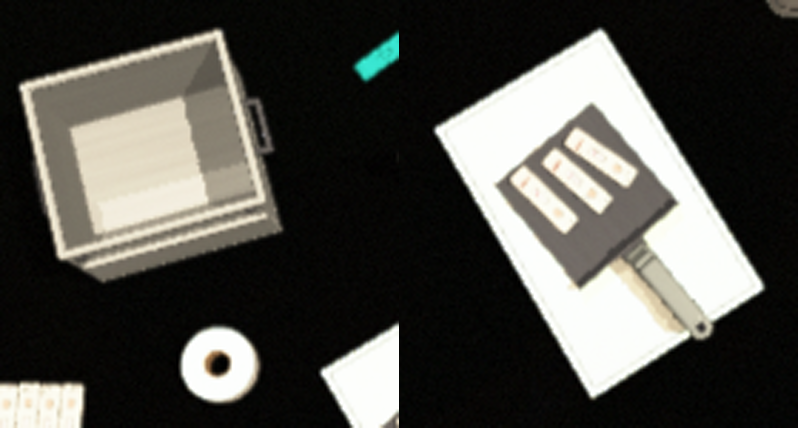

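The crop shows the three white cassettes on the blade, which has its front edge at the upper left and its handle at the lower right. The handle's centre line runs from about crop (640,250) to (700,330). The tub's front rim runs from crop (60,258) to (270,200).

Run:
```python
from h import *
f=load('top')
R=lambda x,y,z:world(f,225+(x-399)/2.85,200+y/2.85,z)[:2]
L=lambda x,y,z:world(f,125+x/2.85,115+y/2.85,z)[:2]
pad=np.array([R(435,130,.003),R(602,28,.003),R(764,289,.003),R(594,398,.003)])
bl=np.array([R(592,104,.006),R(497,184,.006),R(580,288,.008),R(677,204,.008)])
tub=np.array([L(60,258,.102),L(270,200,.102),L(220,30,.102),L(20,86,.102)])
d=np.degrees
def ang(v): return d(np.arctan2(v[1],v[0])).round(1)
print('pad',pad.round(3).tolist(),pad.mean(0),[np.linalg.norm(pad[i]-pad[i-1]).round(3) for i in range(4)],ang(pad[1]-pad[2]),ang(pad[0]-pad[3]))
print('blade',bl.round(3).tolist(),bl.mean(0),[np.linalg.norm(bl[i]-bl[i-1]).round(3) for i in range(4)],ang(bl[0]-bl[3]),ang(bl[1]-bl[2]),ang(bl[1]-bl[0])-90)
print('tub',tub.round(3).tolist(),tub.mean(0),[np.linalg.norm(tub[i]-tub[i-1]).round(3) for i in range(4)],ang(tub[2]-tub[1]),ang(tub[3]-tub[0]),ang(tub[0]-tub[1])-90)
h0,h1=R(640,250,.036),R(700,328,.036);print('handle',h0,h1,ang(h0-h1))
# cloud: handle points, tub top points
K=np.array([[f['fx'],0,f['cx']],[0,f['fy'],f['cy']],[0,0,1]])
v,u=np.mgrid[0:420,0:560];P=np.stack([(u-f['cx'])/f['fx'],(v-f['cy'])/f['fy'],np.ones_like(u,float)],-1)*f['depth'][...,None]
W=(P-np.ravel(f['tvec']))@cv2.Rodrigues(f['rvec'])[0]
m=(W[...,2]>.027)&(W[...,2]<.06)&(u>280)&(u<345)&(v>250)&(v<330)
q=W[m];c=q.mean(0);print('hcloud',len(q),c,q[:,2].max());w=np.linalg.svd(q[:,:2]-c[:2])[2][0];s=(q[:,:2]-c[:2])@w;print(ang(w),s.min(),s.max())
m=(W[...,2]>.09)&(u>120)&(u<240)&(v>110)&(v<230);q=W[m];print('tubcloud',len(q),cv2.minAreaRect(q[:,:2].astype(np.float32)),np.median(q[:,2]))
```

```text
pad [[0.551, -0.039], [0.644, -0.183], [0.423, -0.321], [0.333, -0.18]] [ 0.48747767 -0.18079192] [np.float64(0.26), np.float64(0.171), np.float64(0.261), np.float64(0.168)] 32.1 32.8
blade [[0.576, -0.175], [0.506, -0.095], [0.421, -0.167], [0.491, -0.248]] [ 0.49838663 -0.17104864] [np.float64(0.112), np.float64(0.107), np.float64(0.112), np.float64(0.108)] 41.0 40.4 41.19999999999999
tub [[0.628, 0.16], [0.679, -0.005], [0.824, 0.045], [0.772, 0.206]] [0.72542887 0.10153013] [np.float64(0.151), np.float64(0.172), np.float64(0.153), np.float64(0.17)] 18.7 17.8 17.099999999999994
handle [ 0.45264649 -0.21522305] [ 0.39200077 -0.26389809] 38.8
hcloud 318 [ 0.41837118 -0.24090574  0.04104825] 0.04667702644657659
-138.4 -0.03955883552269925 0.0412553057593121
tubcloud 1183 ((0.6044418215751648, 0.03638429939746857), (0.45850685238838196, 0.19593553245067596), 28.96269989013672) 0.10359949501320662
```

```bash
python3 -m pendant '{"translation":[[-47.7,-66.2,6],[-47.7,-66.2,6],[-47.7,-66.2,6],[-47.7,-66.2,6],[-47.7,-66.2,6],[-47.7,-66.2,6],[-47.7,-66.2,6],[-47.7,-66.2,6],[-47.7,-66.2,6],[-47.7,-66.2,6],[-47.7,-66.2,6],[-47.7,-66.2,6],[-47.7,-66.2,6],[-47.7,-66.2,6],[-47.7,-66.2,6],[-47.7,-66.2,6],[-47.7,-66.2,6],[-47.7,-66.2,6],[-47.7,-66.2,6],[-47.7,-66.2,6]],"roll":[2.09,2.09,2.09,2.09,2.09,2.09,2.09,2.09,2.09,2.09,2.09,2.09,2.09,2.09,2.09,2.09,2.09,2.09,2.09,2.09],"fingers":[1,1,1,1,1,1,1,1,1,1,1,1,1,1,1,1,1,1,1,1]}' 50
python3 -m pendant '{"translation":[[0,0,0],[0,0,0],[0,0,0],[0,0,0]],"roll":[0,0,0,0],"fingers":[1,1,1,1]}'
python3 - <<'E'
from h import *
f=grab('wrist','w1');s=state();print(s['t'],s['position'],s['tcp_rot'],s['joints'].round(2))
f=grab('scene')
E
```

```text
t: 1.77
position: [0.4239, -0.2409, 0.1448]
tcp_rot: [0.001, 0.936, 0.352, -0.0]
force: [0.8, 0.2, 0.2]
grip_width: 0.0937
grip_force: 0.0
t: 2.1
position: [0.4224, -0.2352, 0.1453]
tcp_rot: [-0.001, 0.935, 0.354, -0.0]
force: [0.1, 0.3, 0.2]
grip_width: 0.0942
grip_force: 0.0
2.15 [ 0.42259435 -0.23517328  0.14553746] [-3.68588865e-04  9.35330939e-01  3.53773794e-01 -3.16630348e-05] [-0.65  0.18  1.79  0.    1.17  0.2 ]
```

View pics/w1.png

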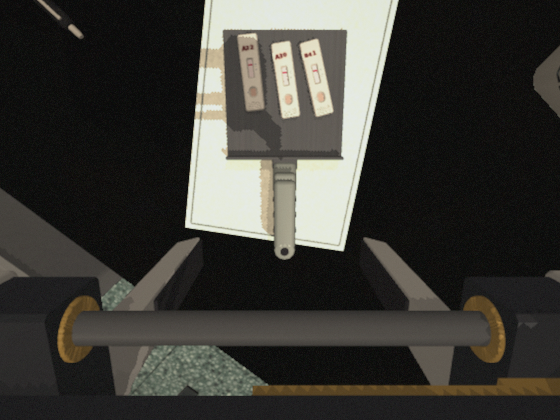

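The wrist view shows the shovel nearly square to the tool. The blade's front corners are at (223,30) and (347,30), the upturned back at (228,157) to (342,157), and the handle runs from (285,170) to (284,255). Three white cassettes lie on the blade.

Run:
```python
from h import *
from scipy.spatial.transform import Rotation as Ro
f=load('wrist');s=state();T=Ro.from_quat(s['tcp_rot'],scalar_first=True).as_matrix()
A=world(f,223,30,.006);B=world(f,347,30,.006);C=world(f,228,155,.022);D=world(f,342,155,.022);h=world(f,285,210,.042);e=world(f,284.5,252,.042);n=world(f,285,172,.042)
x=(A+B)/2-(C+D)/2;yaw=np.arctan2(x[1],x[0]);print('yaws',np.degrees(yaw),np.degrees(np.arctan2(*(n-e)[1::-1])),np.degrees(np.arctan2((B-A)[1],(B-A)[0]))+90, 'tool',np.degrees(np.arctan2(T[1,0],T[0,0])))
u=np.array([np.cos(yaw),np.sin(yaw),0])
print(np.linalg.norm(A-B),np.linalg.norm(C-D),np.linalg.norm(x))
for g in ((A+B)/2-.157*u,(C+D)/2-.042*u,e):
  print(g, T.T@(g-s['position'])*100)
print('handle depth z',world(f,285,210))
for p in [(240,40),(256,108),(283,45),(288,115),(310,43),(324,112)]: print('cas',T.T@(world(f,*p,.011)-g)*100)
# tub in scene cloud
f=load('scene');v,u=np.mgrid[0:420,0:560];P=np.stack([(u-f['cx'])/f['fx'],(v-f['cy'])/f['fy'],np.ones_like(u,float)],-1)*f['depth'][...,None]
W=(P-np.ravel(f['tvec']))@cv2.Rodrigues(f['rvec'])[0]
for nm,f,W in (('scene',f,W),):
  m=(W[...,2]>.092)&(W[...,2]<.11)&(W[...,0]>.58)&(W[...,0]<.88)&(W[...,1]>-.05)&(W[...,1]<.26)
  q=W[m];print(nm,len(q),cv2.minAreaRect(q[:,:2].astype(np.float32)))
f=load('top');P=np.stack([(u-f['cx'])/f['fx'],(v-f['cy'])/f['fy'],np.ones_like(u,float)],-1)*f['depth'][...,None]
W=(P-np.ravel(f['tvec']))@cv2.Rodrigues(f['rvec'])[0]
m=(W[...,2]>.092)&(W[...,2]<.112)&(W[...,0]>.58)&(W[...,0]<.88)&(W[...,1]>-.05)&(W[...,1]<.26)
q=W[m];print(len(q),cv2.minAreaRect(q[:,:2].astype(np.float32)))
c=load('scene')['color'][140:230,210:310];cv2.imwrite('pics/tubs.png',cv2.resize(c,None,fx=6,fy=6,interpolation=cv2.INTER_CUBIC)[:,:,::-1])
```

```text
yaws 41.48258872630183 41.19955345985389 41.33306845756695 tool 41.44467666847717
0.1114455958947041 0.10635735971497841 0.11097051833797097
[ 0.42579883 -0.23713772  0.006     ] [ 0.10319659  0.3431332  13.96519244]
[ 0.4296862  -0.23370057  0.022     ] [ 0.62244603  0.34238213 12.36530602]
[ 0.39448734 -0.26414831  0.042     ] [-4.0309319   0.29441958 10.36430116]
handle depth z [ 0.42522821 -0.23752024  0.04225826]
cas [18.89796534 -3.97118755  3.10514221]
cas [13.11515278 -2.65999837  3.10354428]
cas [18.48429705 -0.13934508  3.10407531]
cas [12.48423223  0.33291405  3.10264368]
cas [18.64279987  2.26993823  3.10349597]
cas [12.74955105  3.70334645  3.10184275]
scene 355 ((0.7255030870437622, 0.10230903327465057), (0.15959733724594116, 0.17260436713695526), 17.121337890625)
1070 ((0.7244793176651001, 0.10304652899503708), (0.15566281974315643, 0.17126701772212982), 17.51828384399414)
```

View pics/tubs.png

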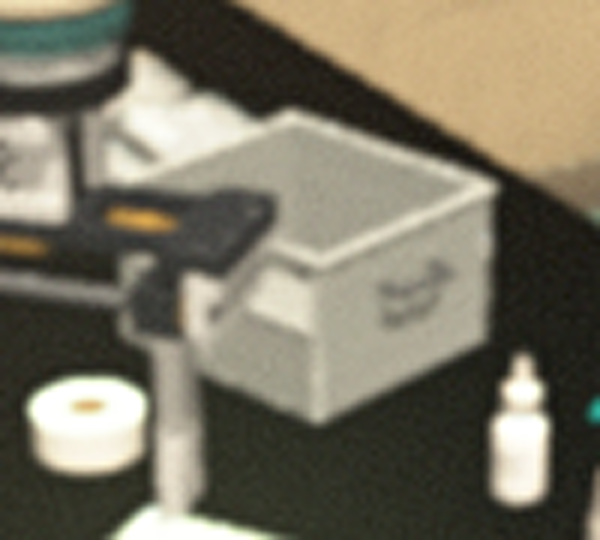

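The crop shows the slot side of the tub facing the robot and the pad, with nothing standing between the slot and the pad. The label roll is just left of that line. Tub centre is (0.725, 0.1025), yaw 17.5°. Now I'll descend and grip.

```bash
python3 -m pendant '{"translation":[[0.3,0.34,2],[0.3,0.34,4],[0.3,0.34,6],[0.3,0.34,8],[0.3,0.34,10],[0.3,0.34,11.5],[0.3,0.34,12.5],[0.3,0.34,13.1],[0.3,0.34,13.1],[0.3,0.34,13.1]],"roll":[0,0,0,0,0,0,0,0,0,0],"fingers":[1,1,1,0.8,0.6,0.5,0.5,0.5,0.5,0.5]}' 50
python3 -m pendant '{"translation":[[0,0,0],[0,0,0],[0,0,0],[0,0,0],[0,0,0],[0,0,0],[0,0,0],[0,0,0],[0,0,0],[0,0,0]],"roll":[0,0,0,0,0,0,0,0,0,0],"fingers":[0.3,0.25,0.2,0.15,0.1,0,0,0,0,0]}' 50
```

```text
t: 3.03
position: [0.4279, -0.2369, 0.0148]
tcp_rot: [0.0, 0.935, 0.353, 0.0]
force: [0.5, 0.8, 1.2]
grip_width: 0.0506
grip_force: 0.0
t: 3.87
position: [0.4276, -0.2374, 0.0147]
tcp_rot: [0.0, 0.936, 0.353, 0.0]
force: [-1.6, -0.1, 4.8]
grip_width: 0.0194
grip_force: 49.9
```

```bash
python3 -m pendant '{"translation":[[0,0,-0.1],[0,0,-0.3],[0,0,-0.6],[0,0,-1],[0,0,-1.5],[0,0,-2],[0,0,-2.5],[0,0,-3],[0,0,-3.5],[0,0,-4],[0,0,-4.5],[0,0,-5],[0,0,-5.5],[0,0,-6],[0,0,-6.4],[0,0,-6.6],[0,0,-6.7],[0,0,-6.8],[0,0,-6.8],[0,0,-6.8]],"roll":[0,0,0,0,0,0,0,0,0,0,0,0,0,0,0,0,0,0,0,0],"fingers":[0,0,0,0,0,0,0,0,0,0,0,0,0,0,0,0,0,0,0,0]}' 50
python3 - <<'E'
from h import *
f=grab('wrist','w2');s=state()
v,u=np.mgrid[0:420,0:560];P=np.stack([(u-f['cx'])/f['fx'],(v-f['cy'])/f['fy'],np.ones_like(u,float)],-1)*f['depth'][...,None]
W=(P-np.ravel(f['tvec']))@cv2.Rodrigues(f['rvec'])[0]
from scipy.spatial.transform import Rotation as Ro
T=Ro.from_quat(s['tcp_rot'],scalar_first=True).as_matrix()
Q=(W-s['position'])@T
m=(Q[...,0]>.03)&(Q[...,0]<.17)&(abs(Q[...,1])<.06)&(W[...,2]>.04)&(W[...,2]<.12)
q=Q[m];z=W[...,2][m]
for lo in np.arange(.03,.17,.01):
  k=(q[:,0]>=lo)&(q[:,0]<lo+.01)
  if k.any(): print(round(lo,3),k.sum(),np.percentile(z[k],[5,50,95]).round(4),np.percentile(q[k,1],[1,99]).round(3))
print(s['position'],s['force'])
E
```

```text
t: 5.53
position: [0.4275, -0.2372, 0.0823]
tcp_rot: [-0.0, 0.936, 0.353, -0.0]
force: [-0.7, 0.2, -2.7]
grip_width: 0.0199
grip_force: 49.9
0.03 974 [0.0856 0.0908 0.1007] [-0.012  0.012]
0.04 3569 [0.0723 0.0742 0.0868] [-0.055  0.054]
0.05 3413 [0.0721 0.0732 0.0743] [-0.055  0.054]
0.06 3437 [0.0721 0.0732 0.0743] [-0.055  0.054]
0.07 3559 [0.0721 0.0732 0.0743] [-0.055  0.054]
0.08 3840 [0.0722 0.0736 0.0788] [-0.055  0.054]
0.09 3891 [0.0722 0.0757 0.079 ] [-0.055  0.054]
0.1 4131 [0.0722 0.0759 0.079 ] [-0.056  0.054]
0.11 4249 [0.0721 0.0758 0.0789] [-0.056  0.054]
0.12 4494 [0.0722 0.076  0.0789] [-0.056  0.053]
0.13 2562 [0.0719 0.0738 0.079 ] [-0.056  0.053]
[ 0.42748115 -0.23720971  0.08221611] [ 0.26622628  0.11924986 -2.46070548]
```

View pics/w2.png

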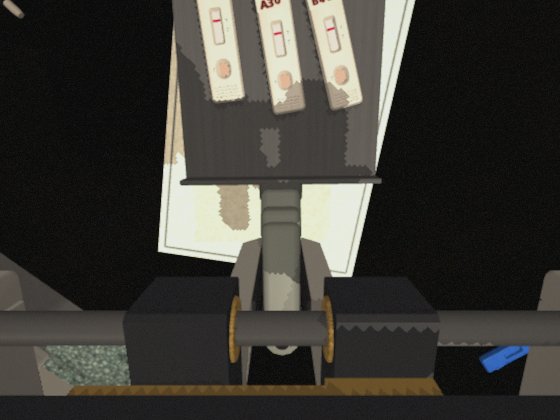

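The blade is level, its top at 0.073 m, and the three cassettes have not shifted. Carrying it to the pose in front of the slot.

```bash
python3 -m pendant '{"translation":[[0.02,-0.02,0],[0.17,-0.14,0],[0.53,-0.45,0],[1.16,-0.97,0],[2.08,-1.73,0],[3.28,-2.73,0],[4.73,-3.94,0],[6.38,-5.32,0],[8.18,-6.82,0],[10.05,-8.38,0],[11.92,-9.93,0],[13.72,-11.43,0],[15.37,-12.81,0],[16.82,-14.02,0],[18.02,-15.02,0],[18.94,-15.78,0],[19.57,-16.3,0],[19.93,-16.61,0],[20.08,-16.73,0],[20.1,-16.75,0]],"roll":[0,0.004,0.011,0.024,0.043,0.068,0.098,0.132,0.169,0.208,0.247,0.284,0.318,0.348,0.373,0.392,0.405,0.412,0.416,0.416],"fingers":[0,0,0,0,0,0,0,0,0,0,0,0,0,0,0,0,0,0,0,0]}' 50
python3 -m pendant '{"translation":[[0,0,0],[0,0,0],[0,0,0]],"roll":[0,0,0],"fingers":[0,0,0]}'
python3 - <<'E'
from h import *
w=grab('wrist');t=grab('top');s=state();print(s['position'],s['tcp_rot'],s['force'])
a=cv2.resize(w['color'],(400,300));b=cv2.resize(t['color'][110:290,130:330],(400,360))[:300]
cv2.imwrite('pics/pre.png',np.hstack([cv2.resize(w['color'][:300],(400,300)),cv2.resize(t['color'][110:260,120:320],(400,300),interpolation=cv2.INTER_CUBIC)])[:,:,::-1])
E
```

```text
t: 7.25
position: [0.4677, 0.0215, 0.0824]
tcp_rot: [-0.0, 0.988, 0.153, -0.0]
force: [0.7, 0.1, -1.7]
grip_width: 0.0197
grip_force: 49.9
t: 7.5
position: [0.4678, 0.0207, 0.0825]
tcp_rot: [0.0, 0.988, 0.152, -0.0]
force: [0.4, -0.4, -2.2]
grip_width: 0.0194
grip_force: 49.9
[0.46779201 0.02081125 0.08245039] [-1.71825557e-05  9.88385859e-01  1.51965106e-01 -3.09622518e-05] [ 0.34059093  0.76413651 -1.70934953]
```

View pics/pre.png

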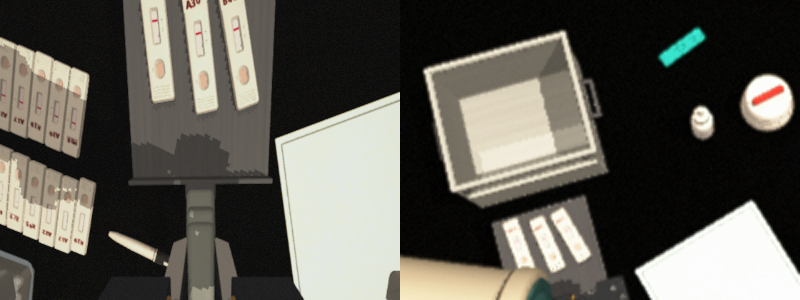

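The blade points squarely at the slot and the cassettes have not moved. Inserting 13.7 cm.

```bash
python3 -m pendant '{"translation":[[0.02,0,0],[0.12,0,0],[0.36,0,0],[0.79,0,0],[1.42,0,0],[2.23,0,0],[3.22,0,0],[4.35,0,0],[5.57,0,0],[6.85,0,0],[8.13,0,0],[9.35,0,0],[10.48,0,0],[11.47,0,0],[12.28,0,0],[12.91,0,0],[13.34,0,0],[13.58,0,0],[13.68,0,0],[13.7,0,0]],"roll":[0,0,0,0,0,0,0,0,0,0,0,0,0,0,0,0,0,0,0,0],"fingers":[0,0,0,0,0,0,0,0,0,0,0,0,0,0,0,0,0,0,0,0]}' 50
python3 -m pendant '{"translation":[[0,0,0],[0,0,0],[0,0,0]],"roll":[0,0,0],"fingers":[0,0,0]}'
python3 - <<'E'
from h import *
w=grab('wrist');t=grab('top');s=state()
cv2.imwrite('pics/ins.png',np.hstack([cv2.resize(w['color'][:300],(400,300)),cv2.resize(t['color'][110:260,120:320],(400,300),interpolation=cv2.INTER_CUBIC)])[:,:,::-1])
E
```

```text
t: 9.27
position: [0.5983, 0.0624, 0.0825]
tcp_rot: [-0.0, 0.988, 0.152, -0.0]
force: [0.1, 0.2, -2.0]
grip_width: 0.0196
grip_force: 49.9
t: 9.52
position: [0.5981, 0.0624, 0.0826]
tcp_rot: [-0.0, 0.988, 0.152, -0.0]
force: [-0.4, 0.4, -1.3]
grip_width: 0.0192
grip_force: 49.9
```

View pics/ins.png

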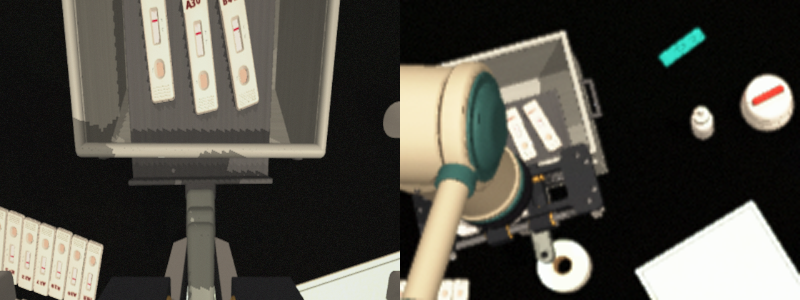

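The rim lies across the bare strip: cassettes inside, upturned back outside. Raising until it touches.

```bash
python3 -m pendant '{"translation":[[0,0,-0.1],[0,0,-0.3],[0,0,-0.5],[0,0,-0.7],[0,0,-0.9],[0,0,-1.1],[0,0,-1.2],[0,0,-1.2],[0,0,-1.2]],"roll":[0,0,0,0,0,0,0,0,0],"fingers":[0,0,0,0,0,0,0,0,0]}' 50
python3 -m pendant '{"translation":[[0,0,-0.1],[0,0,-0.15],[0,0,-0.2],[0,0,-0.2],[0,0,-0.2]],"roll":[0,0,0,0,0],"fingers":[0,0,0,0,0]}'
python3 -m pendant '{"translation":[[0,0,-0.05],[0,0,-0.1],[0,0,-0.1],[0,0,-0.1]],"roll":[0,0,0,0],"fingers":[0,0,0,0]}'
```

```text
t: 10.37
position: [0.5985, 0.0625, 0.0946]
tcp_rot: [-0.0, 0.988, 0.152, 0.0]
force: [0.8, 0.7, -2.0]
grip_width: 0.0195
grip_force: 49.9
t: 10.78
position: [0.5985, 0.0625, 0.0965]
tcp_rot: [-0.0, 0.988, 0.152, 0.0]
force: [0.4, 0.1, -1.7]
grip_width: 0.0192
grip_force: 49.9
t: 11.12
position: [0.5984, 0.0625, 0.0973]
tcp_rot: [-0.0, 0.988, 0.152, -0.0]
force: [1.4, -0.1, -3.7]
grip_width: 0.0197
grip_force: 49.9
```

First touch seems to be at TCP z ≈ 0.097.

```bash
python3 -m pendant '{"translation":[[0,0,-0.05],[0,0,-0.1],[0,0,-0.15],[0,0,-0.15],[0,0,-0.15]],"roll":[0,0,0,0,0],"fingers":[0,0,0,0,0]}'
python3 -m pendant '{"translation":[[0,0,-0.05],[0,0,-0.1],[0,0,-0.15],[0,0,-0.15],[0,0,-0.15]],"roll":[0,0,0,0,0],"fingers":[0,0,0,0,0]}'
```

```text
t: 11.53
position: [0.5983, 0.0627, 0.0984]
tcp_rot: [-0.0, 0.988, 0.152, -0.0]
force: [2.4, 2.5, -9.4]
grip_width: 0.0196
grip_force: 50.0
t: 11.95
position: [0.5985, 0.0626, 0.1005]
tcp_rot: [-0.0, 0.988, 0.152, 0.0]
force: [1.9, 1.4, -8.4]
grip_width: 0.0192
grip_force: 50.0
```

Pressed at about 7 N. Now drawing out in steps, raising a little as it comes.

```bash
python3 -m pendant '{"translation":[[-0.1,0,0],[-0.3,0,-0.02],[-0.6,0,-0.03],[-0.9,0,-0.05],[-1.2,0,-0.06],[-1.5,0,-0.08],[-1.8,0,-0.1],[-2.1,0,-0.11],[-2.4,0,-0.13],[-2.7,0,-0.14],[-3,0,-0.16]],"roll":[0,0,0,0,0,0,0,0,0,0,0],"fingers":[0,0,0,0,0,0,0,0,0,0,0]}' 50
```

```text
t: 12.87
position: [0.5696, 0.0533, 0.1023]
tcp_rot: [0.0, 0.988, 0.152, 0.0]
force: [1.5, 0.8, -7.4]
grip_width: 0.0194
grip_force: 50.0
```

```bash
python3 -m pendant '{"translation":[[-0.3,0,-0.02],[-0.6,0,-0.04],[-0.9,0,-0.06],[-1.2,0,-0.08],[-1.5,0,-0.1],[-1.8,0,-0.12],[-2.1,0,-0.14],[-2.4,0,-0.16],[-2.7,0,-0.18],[-3,0,-0.2]],"roll":[0,0,0,0,0,0,0,0,0,0],"fingers":[0,0,0,0,0,0,0,0,0,0]}' 50
python3 - <<'E'
from h import *
w=grab('wrist');t=grab('top');s=state()
cv2.imwrite('pics/mid.png',np.hstack([cv2.resize(w['color'][:300],(400,300)),cv2.resize(t['color'][110:260,120:320],(400,300),interpolation=cv2.INTER_CUBIC)])[:,:,::-1])
E
```

```text
t: 13.7
position: [0.5409, 0.0443, 0.1041]
tcp_rot: [-0.0, 0.988, 0.152, 0.0]
force: [1.0, 1.3, -6.1]
grip_width: 0.02
grip_force: 50.0
```

View pics/mid.png

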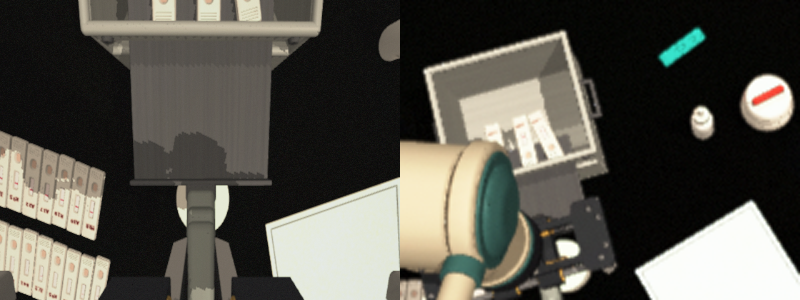

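The rim is scraping all three cassettes and they are piling up on the inner side. About 37 mm of blade is left inside.

```bash
python3 -m pendant '{"translation":[[-0.3,0,-0.03],[-0.6,0,-0.06],[-0.9,0,-0.08],[-1.2,0,-0.1],[-1.5,0,-0.12],[-1.8,0,-0.14],[-2.1,0,-0.16],[-2.4,0,-0.18],[-2.7,0,-0.2],[-2.9,0,-0.2],[-3.1,0,-0.2]],"roll":[0,0,0,0,0,0,0,0,0,0,0],"fingers":[0,0,0,0,0,0,0,0,0,0,0]}' 50
```

```text
t: 14.72
position: [0.5115, 0.035, 0.1062]
tcp_rot: [-0.0, 0.988, 0.152, 0.0]
force: [1.4, 0.3, -4.2]
grip_width: 0.0196
grip_force: 50.0
```

```bash
python3 -m pendant '{"translation":[[-0.2,0,-0.02],[-0.4,0,-0.03],[-0.6,0,-0.03],[-0.8,0,-0.03],[-1.1,0,-0.03],[-1.5,0,-0.03],[-2,0,-0.03],[-2.5,0,-0.03],[-3,0,0],[-3.5,0,0],[-4,0,0],[-4.5,0,0],[-4.8,0,0],[-5,0,0],[-5,0,0],[-5,0,0]],"roll":[0,0,0,0,0,0,0,0,0,0,0,0,0,0,0,0],"fingers":[0,0,0,0,0,0,0,0,0,0,0,0,0,0,0,0]}' 50
python3 - <<'E'
from h import *
from scipy.spatial.transform import Rotation as Ro
w=grab('wrist');t=grab('top');s=state();print(s['position'],s['tcp_rot'])
cv2.imwrite('pics/out.png',np.hstack([cv2.resize(w['color'][:300],(400,300)),cv2.resize(t['color'][110:260,120:320],(400,300),interpolation=cv2.INTER_CUBIC)])[:,:,::-1])
f=w;v,u=np.mgrid[0:420,0:560];P=np.stack([(u-f['cx'])/f['fx'],(v-f['cy'])/f['fy'],np.ones_like(u,float)],-1)*f['depth'][...,None]
W=(P-np.ravel(f['tvec']))@cv2.Rodrigues(f['rvec'])[0]
T=Ro.from_quat(s['tcp_rot'],scalar_first=True).as_matrix();Q=(W-s['position'])@T
m=(Q[...,0]>.05)&(Q[...,0]<.13)&(abs(Q[...,1])<.05)&(W[...,2]>.06)
print('blade dz/dx',np.polyfit(Q[m][:,0],W[m][:,2],1),'dz/dy',np.polyfit(Q[m][:,1],W[m][:,2],1)[0])
f=t;P=np.stack([(u-f['cx'])/f['fx'],(v-f['cy'])/f['fy'],np.ones_like(u,float)],-1)*f['depth'][...,None]
W=(P-np.ravel(f['tvec']))@cv2.Rodrigues(f['rvec'])[0]
c,sn=np.cos(.305),np.sin(.305);q=(W-[.725,.1025,0]);X=q[...,0]*c+q[...,1]*sn;Y=-q[...,0]*sn+q[...,1]*c
m=(abs(X)<.06)&(abs(Y)<.07);print('tub contents z',np.percentile(W[m][:,2],[50,90,99,100]))
E
```

```text
t: 16.05
position: [0.4642, 0.02, 0.1062]
tcp_rot: [-0.0, 0.988, 0.152, 0.0]
force: [0.5, 0.1, -1.9]
grip_width: 0.0193
grip_force: 50.0
[0.46439817 0.02002572 0.1061146 ] [-7.60709134e-06  9.88333219e-01  1.52306854e-01  2.64850732e-04]
blade dz/dx [-0.31344778  0.12772477] dz/dy 0.0038401493216608466
tub contents z [0.00669869 0.01202261 0.02004614 0.02415873]
```

View pics/out.png

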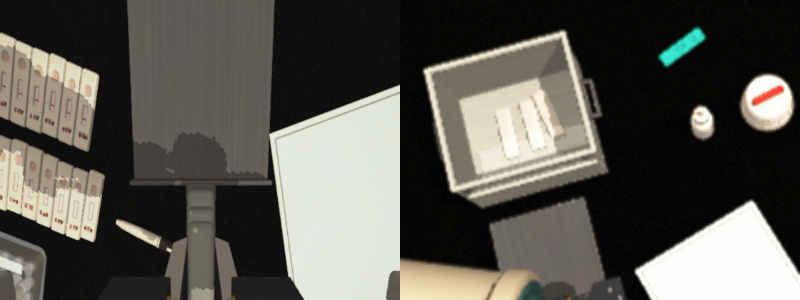

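All three cassettes lie in the tub. Checking the blade's tilt and the wrist-frame offsets for the return.

Run:
```python
from h import *
from scipy.spatial.transform import Rotation as Ro
f=load('wrist');s=state();v,u=np.mgrid[0:420,0:560];P=np.stack([(u-f['cx'])/f['fx'],(v-f['cy'])/f['fy'],np.ones_like(u,float)],-1)*f['depth'][...,None]
W=(P-np.ravel(f['tvec']))@cv2.Rodrigues(f['rvec'])[0]
T=Ro.from_quat(s['tcp_rot'],scalar_first=True).as_matrix();Q=(W-s['position'])@T
for lo in np.arange(.02,.16,.01):
  k=(Q[...,0]>=lo)&(Q[...,0]<lo+.01)&(abs(Q[...,1])<.045)&(W[...,2]>.05)
  if k.any(): print(round(lo,3),k.sum(),np.percentile(W[k][:,2],[5,50,95]).round(4))
a=np.arctan2(T[1,0],T[0,0]);print('yaw',np.degrees(a))
```

```text
0.02 28200 [0.217  0.2278 0.241 ]
0.03 11643 [0.1134 0.2215 0.2278]
0.04 3093 [0.0939 0.0953 0.1085]
0.05 2584 [0.0933 0.0944 0.0954]
0.06 3688 [0.0928 0.0942 0.2854]
0.07 2780 [0.0923 0.0934 0.0945]
0.08 2836 [0.0918 0.0929 0.094 ]
0.09 2958 [0.0913 0.0924 0.0936]
0.1 3051 [0.0908 0.0919 0.0931]
0.11 3150 [0.0903 0.0914 0.0926]
0.12 3257 [0.0897 0.0909 0.0921]
0.13 2947 [0.0892 0.0905 0.0917]
yaw 17.521273358705013
```

The blade droops 0.05 rad, which is fine. Returning to above the pad.

```bash
python3 -m pendant '{"translation":[[-0.2,0.4,0],[-0.8,1.5,0],[-1.7,3.1,0.1],[-2.7,4.9,0.2],[-3.7,6.7,0.4],[-4.7,8.6,0.6],[-5.7,10.4,0.9],[-6.7,12.2,1.2],[-7.7,14,1.5],[-8.7,15.8,1.8],[-9.7,17.7,2],[-10.6,19.3,2],[-11.4,20.8,2],[-12,21.9,2],[-12.3,22.4,2],[-12.4,22.6,2],[-12.4,22.6,2],[-12.4,22.6,2]],"roll":[0,-0.02,-0.04,-0.07,-0.09,-0.12,-0.14,-0.16,-0.19,-0.21,-0.24,-0.26,-0.28,-0.3,-0.305,-0.305,-0.305,-0.305],"fingers":[0,0,0,0,0,0,0,0,0,0,0,0,0,0,0,0,0,0]}' 50
python3 -m pendant '{"translation":[[0,0,0.5],[0,0,1.5],[0,0,2.5],[0,0,3.5],[0,0,4.5],[0,0,5.2],[0,0,5.6],[0,0,5.9],[0,0,6.2],[0,0,6.4],[0,0,6.4]],"roll":[0,0,0,0,0,0,0,0,0,0,0],"fingers":[0,0,0,0,0,0,0,0,0,0,0]}' 50
python3 - <<'E'
from h import *
f=grab('top')
cv2.imwrite('pics/pl.png',cv2.resize(f['color'][190:350,220:370],(600,600),interpolation=cv2.INTER_CUBIC)[:,:,::-1])
E
```

```text
t: 17.65
position: [0.4137, -0.2322, 0.0859]
tcp_rot: [-0.0, 0.954, 0.301, 0.0]
force: [-0.2, 0.2, -1.4]
grip_width: 0.0197
grip_force: 50.0
t: 18.57
position: [0.4141, -0.2328, 0.0221]
tcp_rot: [0.0, 0.954, 0.301, 0.0]
force: [0.3, 0.1, -1.0]
grip_width: 0.0195
grip_force: 50.0
```

```bash
python3 -m pendant '{"translation":[[0,0,0.15],[0,0,0.3],[0,0,0.45],[0,0,0.55],[0,0,0.65],[0,0,0.65]],"roll":[0,0,0,0,0,0],"fingers":[0,0,0,0,0,0]}' 30
```

```text
t: 19.12
position: [0.4139, -0.2329, 0.0155]
tcp_rot: [0.0, 0.954, 0.301, 0.0]
force: [-1.8, -1.0, 0.5]
grip_width: 0.0195
grip_force: 30.0
```

Open gently (symmetrically), wait, then rise.

```bash
python3 -m pendant '{"translation":[[0,0,0.05],[0,0,0.05],[0,0,0.05],[0,0,0.05],[0,0,0.05],[0,0,0.05],[0,0,0.05]],"roll":[0,0,0,0,0,0,0],"fingers":[0.22,0.25,0.3,0.4,0.5,0.5,0.5]}' 3
python3 -m pendant '{"translation":[[0,0,-1],[0,0,-3],[0,0,-5],[0,0,-8],[0,0,-11],[0,0,-14],[-2,0,-16],[-4,0,-16],[-6,0,-16],[-8,0,-16],[-8,0,-16],[-8,0,-16]],"roll":[0,0,0,0,0,0,0,0,0,0,0,0],"fingers":[0.5,0.5,0.5,0.5,0.5,0.5,0.5,0.5,0.5,0.5,0.5,0.5]}'
python3 - <<'E'
from h import *
f=grab('top');w=grab('wrist')
cv2.imwrite('pics/end.png',np.hstack([cv2.resize(f['color'][110:350,120:370],(400,384)),cv2.resize(w['color'],(400,384))])[:,:,::-1])
E
```

```text
t: 19.7
position: [0.4139, -0.2328, 0.015]
tcp_rot: [-0.0, 0.954, 0.301, 0.0]
force: [-0.4, -0.4, 0.7]
grip_width: 0.0467
grip_force: 0.0
t: 20.7
position: [0.348, -0.2788, 0.1751]
tcp_rot: [-0.0, 0.954, 0.3, 0.0]
force: [-0.4, 0.1, -0.4]
grip_width: 0.0471
grip_force: 0.0
```

View pics/end.png

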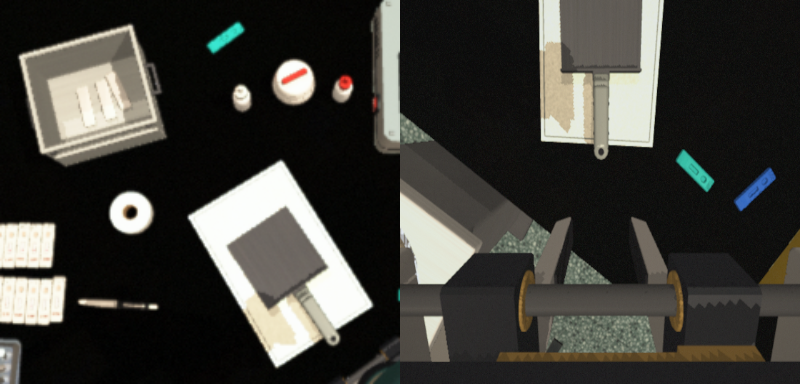

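The shovel lies flat with its whole blade on the pad (blade at about (277,255)). Three cassettes are in the tub at about (85,105), (103,98) and (120,92), and the bystanders have not moved.

```bash
python3 -c "
from workcell import robot
print(robot.finish_job())"
```

```text
the job is handed in; nothing more can be done
None
```

I handed the job in at about 21 s: all three cassettes were scraped off into the tub, the empty shovel lies flat and released on the pad, and the bystanders were not disturbed; no verdict came back.

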